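Square a handheld controller into the check-in stop and log it

TASK

Push the flat handheld controller (the one with a screen and keypad) along the table into the corner of the metal angle stop, so that its long side lies flush along the long bar and its end is up against the short bar; push it with the fingers only, never grip or lift it. Then, with the controller home, press the round button on the reader beside the short bar fully down to log it, and take the hand away. Leave the other kit standing where it is.

Things in the scene. Friction and masses are not known exactly. Their poses are not given: they have to be found in the camera images.
- controller: Loose handheld controller: yellow slab 85 (its x) x 180 (its y) x 36 mm high, flat upright sides, black bumpers at its ends, screen and keys on top; 0.4 to 0.85 kg, about 2 to 6 N to slide. Origin: centre of its underside, z up. Starts flat, within 0.5 rad of the stop's axes, to the -x and -y side of its place. Home: origin at x = -42.5, y = -90 mm in the frame of the angle stop.
- angle_stop: Fixed L of two aluminium bars, 20 mm thick, 25 high. Origin: inner corner of the L on the table, z up; yaw up to 0.22 rad. Long bar: inner face is the plane x = 0, from y = -240 to 0 mm. Short bar: inner face is y = 0, from x = -85 to 0 mm. The controller goes on their -x, -y side. Behind the short bar (y 21 to 91, x -85 to -5 mm) is the reader, a grey box 40 mm high, button on top.
- log_button_top (a point): Centre of the top of the reader's round push button, 36 mm across, in a black housing; fixed at x = -45, y = 60 mm in the frame of the angle stop, 62 mm above the table when up. It is pressed straight down.
- log_button (a joint): Travel of that button: 0 up, 0.006 (m) fully down. A spring brings it back; fully down takes about 5 N.
- battery_a: Bystander, to be left where it stands. Origin: centre of its underside on the table, z up. Upright grey battery pack with a yellow band, 40 x 56 x 75 mm high, behind the long bar.
- battery_b: Bystander, to be left where it stands. Origin: centre of its underside on the table, z up. The same battery pack again, on the robot's side of the reader.
- prism: Bystander, to be left where it stands. Origin: centre of its underside on the table, z up. Small reflector prism: yellow drum 60 mm across on a steel foot 52 mm across, 94 mm high, behind the long bar.
- tape_case: Bystander, to be left where it stands. Origin: centre of its underside on the table, z up. Round yellow tape-measure case lying flat, 66 mm across, 30 mm high, near the robot.
- modem: Bystander, to be left where it stands. Origin: centre of its underside on the table, z up. Grey radio box with a yellow stripe, 110 x 75 x 45 mm high, with a 60 mm stub aerial standing on it, to the -y side.
- receiver: Bystander, to be left where it stands. Origin: centre of its underside on the table, z up. Round satellite receiver, yellow below with a white dome, 155 mm across, 70 mm high, on the left.
- mug: Bystander, to be left where it stands. Origin: centre of its underside on the table, z up. White mug, 80 mm across, 92 mm high, on the right.
Not all that is in view belongs to the job. What is shaped like the controller but blue or purple is not meant.

How it is judged:
By the outcome, as a careful person would: the job done as asked, in the order asked, and still so for the second after the job is handed in, with the robot touching nothing.
It also fails if it takes over 58 s, if anything falls off the work surface, if the arm or the gripper's body presses on something with over 40 N, if the wrist force passes 120 N, or if a joint passes its speed limit or range.

ROBOT

A 6-joint arm with a two-finger parallel gripper is mounted at the origin on the work surface. World frame = base frame: x ahead of the robot, y to its left, z up, the work surface at z = 0. Lengths are in m, angles in rad, forces in N, time in s.
With the tool pointing down it reaches from about 0.35 to 0.975 m from the base axis. Payload 4.9 kg.
Tool frame: the origin (TCP) lies midway between the tips of the shut fingers; the grasp point (between the pads) lies 19 mm behind it; z points along the fingers, y is the direction in which the jaws open and shut (so a half turn about z gives the same grasp; the last joint's range is limited). The gripper opens to 85 mm and grips with 20 to 120 N. Pads are 22 mm wide; open, the fingers measure 114 mm over their backs; the gripper's body (76 mm by 85 mm) begins 54 mm behind the grasp point. The pads swing forward as they close: fully open they stand 13 mm farther back than shut.
Start: joints at [-1.352, 0.053, 1.613, -0, 1.476, -0.119], TCP at [0.207, -0.59, 0.231] pointing down, gripper open.
Joint ranges: [-3.01, 3.01], [-1.01, 2.22], [0.06, 2.58], [-1.02, 4.17], [0.09, 2.62], [-3.14, 3.14]. Speed limits (rad/s): [2.57, 2.57, 3.14, 3.14, 3.14, 3.14].

INTERFACE

Orientations are given as a unit quaternion [w, x, y, z].
In Python, from plant import manip, cams gives the robot as it stands.
- The arm moves only by the tool jog_arm, never from a script. Its argument "targets" is a list of rows, each a list of 4 numbers: the shift along the tool's x, y, z in m, then the turn about the tool's z in degrees. A call has 1 to 5 rows; each row is the pose to reach, as a shift and turn from the pose commanded when the call began, along the tool's axes at that moment; what a row does not reach only later rows make up. A row lasts 1/12 s, in which the tool goes at most 41.7 mm and 7.16 degrees, less where a joint would pass 70% of its speed; a pose out of reach is approached as far as the arm can. A call with a gripper value outside its range is refused whole. "fingers" is the opening, from 0 (shut) to 1 (fully open), set as the call begins (left out, the last holds). The fingers move at their own pace and stop on an object; the grip force is fixed at half the most. Time passes only in rows, so rows that repeat a pose let the fingers close. It gives the time, the measured TCP pose, the force and the opening at its end, in the units of the state.
- manip.state(): the state, without advancing time (a new reading comes with each control period).
- cams.grab_frame(name): name is "scene" or "top" or "wrist"; returns the picture (400x640x3 uint8, red, green, blue); there is no depth.
- cams.get_calibration(name): a dict with "camera_matrix" (3x3 intrinsics, pixels), "cam_to_world" (4x4, takes a point from camera to world coordinates). Camera axes: x right, y up, looking along -z (the intrinsics and any distortion apply to the point x, -y, -z); pixel columns grow to the right and rows downward; lengths in m; the calibration is good to about 2 mm. A picture is of the moment at which its call begins: read the wrist's pose just before it. get_calibration takes no time and is no camera call; for the wrist camera it gives the pose at the moment of the call.
- manip.job_done(): hands the job in, once; it reports no verdict.
The state is a dict: "time": time; "joint_pos": joint angles; "joint_vel": joint speeds; "joint_efforts": joint torques, N m; "tool_pos": TCP position; "tool_rot": TCP orientation; "contact_force": force on the tool from outside, world axes, zero at the start; "ft_torque": the same for the moment, N m; "gripper_width": opening from 0.0 (shut) to 1.0 (fully open).
Only numpy, scipy, OpenCV 4.12 (cv2) and the standard library are available. Lean on these libraries where they do the work, as an engineer would, in place of code of your own. Each camera call takes 0.05 s, during which the arm holds its last target. There are 200 camera calls.

## Working session

There is one attempt and no reset: what is moved stays moved. The work goes in short steps, Python scripts to look and compute and a tool call to move; the robot and the scene stay as the last step left them, time stands still between calls to the robot, and variables do not carry over. Pictures are saved under pics/ and viewed, about 8 in all and at most 12, crops included, and the job is handed in when it is done.

Besides the shell and the picture viewer there is one more tool, called after "Call:" as name([rows], argument=value, ...), one row to a line, values as JSON. jog_arm: Moves the arm, as the interface text tells. Its arguments: {"type":"object","properties":{"targets":{"type":"array"},"fingers":{"type":"number"}},"required":["targets"]}

```bash
mkdir -p pics; ls; cat > h.py <<'E'
import numpy as np,cv2
from plant import manip,cams
def grab(n,f):
    im=cams.grab_frame(n); cv2.imwrite('pics/'+f,im[:,:,::-1]); return im
def ray(c,uv,z):
    K=np.array(c['camera_matrix']);T=np.array(c['cam_to_world'])
    uv=np.atleast_2d(np.array(uv,float))
    d=c.get('distortion',c.get('dist_coeffs'))
    n=cv2.undistortPoints(uv.reshape(-1,1,2),K,None if d is None else np.array(d,float)).reshape(-1,2)
    r=np.c_[n[:,0],-n[:,1],-np.ones(len(n))]@T[:3,:3].T
    return T[:3,3]+r*((z-T[2,3])/r[:,2])[:,None]
E
python3 - <<'E'
from h import *
for n in('top','scene'):
    grab(n,n+'0.png'); print(n,cams.get_calibration(n))
print(manip.state())
E
```

```text
pics
top {'camera_matrix': array([[402.44436096,   0.        , 317.78321287],
       [  0.        , 402.44436096, 198.52279098],
       [  0.        ,   0.        ,   1.        ]]), 'cam_to_world': array([[ 0.02237451,  0.9929199 , -0.1166596 ,  0.41609111],
       [-0.99941114,  0.01917776, -0.02845334, -0.00277508],
       [-0.02601461,  0.11722754,  0.99276429,  1.22101731],
       [ 0.        ,  0.        ,  0.        ,  1.        ]])}
scene {'camera_matrix': array([[410.26463138,   0.        , 320.83699809],
       [  0.        , 410.26463138, 202.38947108],
       [  0.        ,   0.        ,   1.        ]]), 'cam_to_world': array([[ 0.38640633, -0.51030576,  0.76829563,  1.61244476],
       [ 0.92196473,  0.19030847, -0.33728879, -0.4623094 ],
       [ 0.02590725,  0.83867199,  0.54402031,  0.84653508],
       [ 0.        ,  0.        ,  0.        ,  1.        ]])}
{'time': 0.1, 'joint_pos': array([-1.35200916e+00,  5.33064062e-02,  1.61415639e+00,  4.15721670e-06,
        1.47599542e+00, -1.18995998e-01]), 'joint_vel': array([ 0.00058145, -0.0005238 , -0.00299116, -0.00182097, -0.00111594,
       -0.00069223]), 'joint_efforts': array([-1.06982105e-03, -3.94898772e+01, -3.71366394e+01, -2.57369038e-04,
        3.84859362e-03,  2.09302634e-06]), 'tool_pos': array([ 0.20700372, -0.58912842,  0.23017649]), 'tool_rot': array([-9.31723735e-04,  9.85771290e-01,  1.68089538e-01, -4.44558511e-05]), 'contact_force': array([-1.3750749 ,  0.58127938,  0.23643992]), 'ft_torque': array([ 0.04495233, -0.02047027,  0.01556796]), 'gripper_width': 1.0015396059708428}
```

View pics/top0.png

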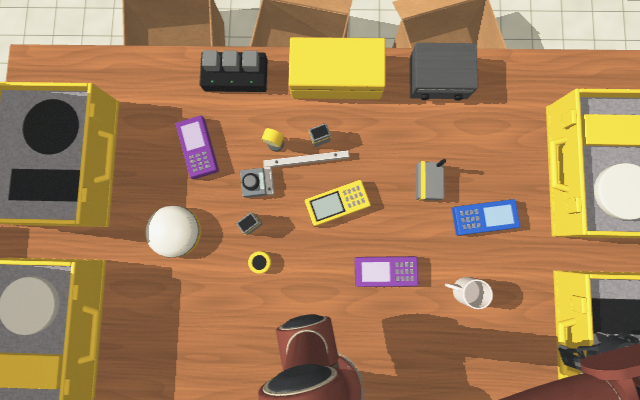

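View pics/scene0.png

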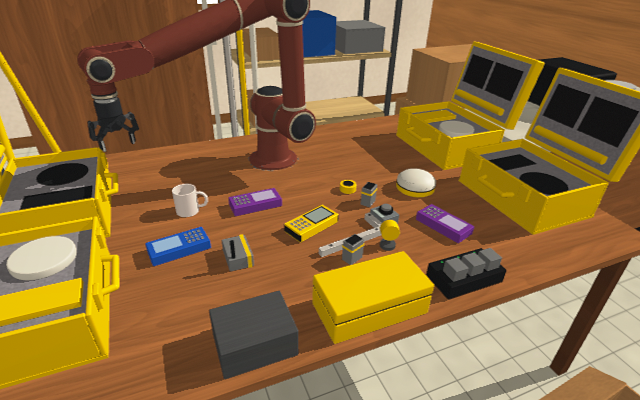

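Candidates in the top view: the yellow unit at (338,203), the purple ones at (197,148) and (386,271), and the blue one at (486,217). Only the yellow one fits the description. The L-stop has its long bar from (265,163) to (348,155), with the reader at (253,182). I'll confirm this in an enlarged crop and measure.

```bash
python3 - <<'E'
from h import *
im=cv2.imread('pics/top0.png'); c=cams.get_calibration('top')
cr=im[115:275,225:385]; cv2.imwrite('pics/crop0.png',cv2.resize(cr,(800,600) if 0 else (600,600),interpolation=cv2.INTER_CUBIC))
hsv=cv2.cvtColor(im,cv2.COLOR_BGR2HSV)
m=cv2.inRange(hsv,(22,120,110),(36,255,255))
n,l,s,ce=cv2.connectedComponentsWithStats(m)
for i in range(1,n):
    if s[i,4]>40 and 100<ce[i][1]<300 and 150<ce[i][0]<460: print(s[i],ce[i],ray(c,ce[i],.03)[0].round(3))
i=l[185:215,310:366]; k=np.bincount(i[i>0]).argmax()
p=np.argwhere(l==k)[:,::-1]
w=ray(c,p,.036)[:,:2]
r=cv2.minAreaRect((w*1000).astype(np.float32)); print('ctrl',r, cv2.boxPoints(r))
# bright low-sat bar
m=cv2.inRange(hsv,(0,0,150),(180,60,255)); m[:140]=0;m[200:]=0;m[:,:255]=0;m[:,360:]=0
n,l,s,ce=cv2.connectedComponentsWithStats(m)
for i in range(1,n):
    if s[i,4]>30:
        w=ray(c,np.argwhere(l==i)[:,::-1],.025)[:,:2]; r=cv2.minAreaRect((w*1000).astype(np.float32)); print(s[i],r,cv2.boxPoints(r).tolist())
E
```

```text
[262 128  22  19 246] [272.74796748 136.28861789] [0.744 0.173 0.03 ]
[419 161   7  39 159] [422.45283019 180.34591195] [ 0.617 -0.279  0.03 ]
[305 180  66  46 911] [341.17343578 201.27113063] [ 0.549 -0.038  0.03 ]
[188 218  12  35  42] [196.61904762 235.26190476] [0.439 0.389 0.03 ]
[248 251  23  23 238] [259.44957983 261.67226891] [0.366 0.199 0.03 ]
ctrl ((544.8248901367188, -26.239219665527344), (84.78372192382812, 179.1724395751953), 21.054996490478516) [[ 473.07816   42.136  ]
 [ 537.4484  -125.07417]
 [ 616.57166  -94.61444]
 [ 552.20135   72.59573]]
[264 150  85  44 676] ((637.9305419921875, 64.95536041259766), (103.60433197021484, 259.5682678222656), 8.109809875488281) [[568.3377075195312, 186.13381958007812], [604.9551391601562, -70.8386459350586], [707.5233764648438, -56.22309875488281], [670.9059448242188, 200.74935913085938]]
[255 168  10  23  88] ((613.4151611328125, 205.51113891601562), (70.1417007446289, 18.785118103027344), 17.59878158569336) [[577.1458740234375, 203.86044311523438], [582.8255615234375, 185.95452880859375], [649.6844482421875, 207.16183471679688], [644.0047607421875, 225.0677490234375]]
[319 193  20   7  77] ((564.8616943359375, -0.403900146484375), (18.092491149902344, 56.82672119140625), 1.108295202255249) [[555.267578125, 27.82917022705078], [556.36669921875, -28.986919403076172], [574.455810546875, -28.63697052001953], [573.356689453125, 28.179119110107422]]
```

View pics/crop0.png

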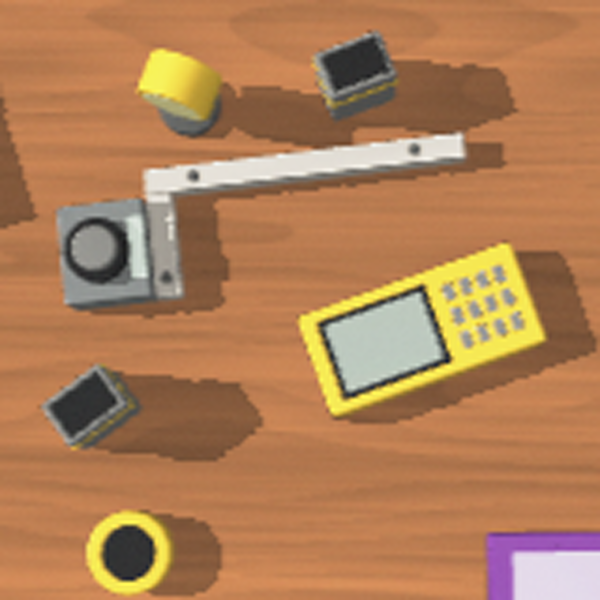

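The crop confirms the yellow unit with screen and keypad. Measured pose: centre (545,-26) mm, yaw 0.368 rad, outline 85x179 ✓. The stop's bar measures 260 mm (y -240..+20), yaw 0.142, corner ≈(654,178) mm. That puts home at (624.5,83), yaw 0.142, and the button at about (601,231). I'm moving behind the controller's -x side.

Call:
jog_arm([
  [0.028, -0.028, 0, 0],
  [0.056, -0.056, 0, 0],
  [0.084, -0.084, 0, 0],
  [0.112, -0.112, 0, 0],
  [0.14, -0.14, 0, 0],
], fingers=1)

```text
time: 0.52
tool_pos: [0.2931, -0.4093, 0.2306]
tool_rot: [-0.001, 0.986, 0.168, -0.0]
contact_force: [1.7, -0.6, -0.0]
gripper_width: 0.999
```

Call:
jog_arm([
  [0.028, -0.028, 0, 0],
  [0.056, -0.056, 0, 0],
  [0.084, -0.084, 0, 0],
  [0.112, -0.112, 0, 0],
  [0.14, -0.14, 0, 0],
])

```text
time: 0.93
tool_pos: [0.3787, -0.2307, 0.2309]
tool_rot: [-0.0, 0.986, 0.168, -0.0]
contact_force: [0.1, 0.0, -0.1]
gripper_width: 0.997
```

Call:
jog_arm([
  [0.028, -0.028, 0, 0],
  [0.056, -0.056, 0.01, 0],
  [0.084, -0.084, 0.03, 0],
  [0.112, -0.112, 0.05, 0],
  [0.138, -0.137, 0.07, -1.7],
])

```text
time: 1.35
tool_pos: [0.4619, -0.0596, 0.1633]
tool_rot: [0.0, 0.983, 0.183, 0.001]
contact_force: [0.2, -1.0, 0.7]
gripper_width: 0.997
```

Call:
jog_arm([
  [0, 0, 0.04, 0],
  [0, 0, 0.08, 0],
  [0, 0, 0.115, 0],
  [0, 0, 0.14, 0],
  [0, 0, 0.153, 0],
])

```text
time: 1.77
tool_pos: [0.4578, -0.0603, 0.0061]
tool_rot: [-0.002, 0.983, 0.183, -0.003]
contact_force: [-0.7, 0.3, -1.6]
gripper_width: 1.002
```

```bash
python3 - <<'E'
from h import *
s=manip.state();print(s['tool_pos'],s['tool_rot'],s['contact_force'])
im=grab('top','t1.png'); cv2.imwrite('pics/t1c.png',cv2.resize(im[115:275,225:425],(750,600),interpolation=cv2.INTER_CUBIC)[:,:,::-1])
E
```

```text
[ 0.45782627 -0.06029464  0.00609609] [-0.0017329   0.98311514  0.18294861 -0.00337976] [-0.72027549  0.34569268 -1.58433312]
```

View pics/t1c.png

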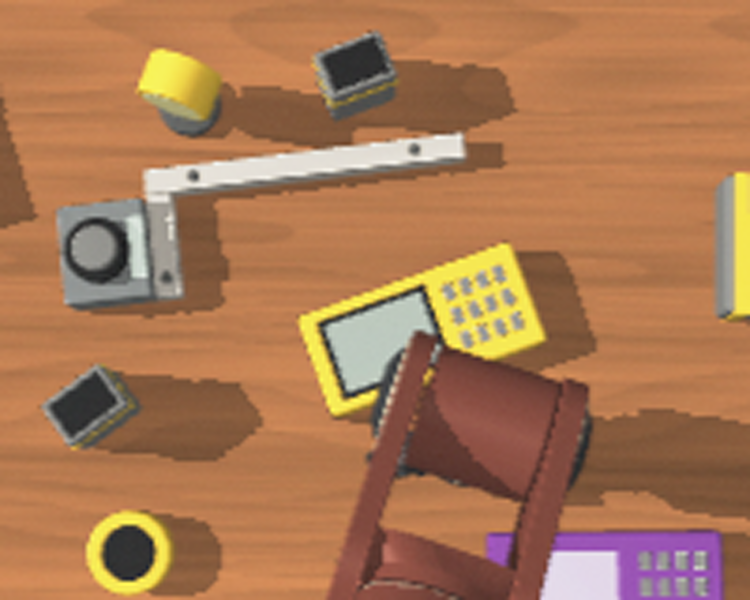

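The view shows the hand parked just behind the controller's long side: two fingers spread, nothing touched. I'm advancing to contact, then pushing with a gradual turn to square it.

Call:
jog_arm([
  [0.012, 0, 0, 0],
  [0.024, 0, 0, 0],
  [0.034, 0, 0, 0],
  [0.04, 0, 0, 0],
  [0.046, 0, 0, 0],
])

```text
time: 2.23
tool_pos: [0.5043, -0.0451, 0.0111]
tool_rot: [0.0, 0.983, 0.183, -0.001]
contact_force: [-3.8, -0.8, 2.2]
gripper_width: 1.002
```

Call:
jog_arm([
  [0.008, -0.001, 0, 1],
  [0.016, -0.002, 0, 2],
  [0.024, -0.003, 0, 3],
  [0.032, -0.004, 0, 4.2],
  [0.04, -0.005, 0, 5.5],
])

```text
time: 2.65
tool_pos: [0.5395, -0.026, 0.0109]
tool_rot: [0.0, 0.991, 0.135, -0.001]
contact_force: [-4.1, -1.3, 3.3]
gripper_width: 0.999
```

```bash
cat >> h.py <<'E'
O=np.array([.6539,.1781]);Y=.1415
def stop(p):
    d=np.array(p)[...,:2]-O;c,s=np.cos(Y),np.sin(Y)
    return np.stack([c*d[...,0]+s*d[...,1],-s*d[...,0]+c*d[...,1]],-1)*1000
def st():
    s=manip.state();q=s['tool_rot'];print('t',round(s['time'],2),'tcp',(s['tool_pos']*1000).round(1),'stop',stop(s['tool_pos']).round(1),'yaw rel',round(2*np.arctan2(q[2],q[1])-Y,4),'F',s['contact_force'].round(1))
def ctrl(im,c,lo=(22,120,110)):
    hsv=cv2.cvtColor(im,cv2.COLOR_RGB2HSV);m=cv2.inRange(hsv,lo,(36,255,255))
    n,l,s,ce=cv2.connectedComponentsWithStats(m)
    for i in range(1,n):
        if s[i,4]<150: continue
        w=ray(c,np.argwhere(l==i)[:,::-1],.036)[:,:2]
        r=cv2.minAreaRect((stop(w)).astype(np.float32))
        if abs(r[0][0])<250 and abs(r[0][1])<350: print(s[i].tolist(),np.round(r[0],1),np.round(r[1],1),round(r[2],1),cv2.boxPoints(r).round(0).tolist())
E
python3 - <<'E'
from h import *
st(); im=grab('top','t2.png'); ctrl(im,cams.get_calibration('top'))
E
```

```text
t 2.65 tcp [539.5 -26.   10.9] stop [-142.  -185.9] yaw rel 0.1291 F [-4.1 -1.3  3.3]
[262, 128, 22, 19, 245] [ 86.9 -18.9] [63.4 40.6] 57.5 [[53.0, -35.0], [87.0, -57.0], [121.0, -3.0], [87.0, 19.0]]
[330, 167, 30, 13, 166] [ -45.6 -223.4] [87.6 35. ] 71.4 [[-76.0, -259.0], [-43.0, -270.0], [-15.0, -187.0], [-48.0, -176.0]]
[299, 178, 15, 30, 155] [-92.3 -93.1] [39.1 89.1] 73.2 [[-141.0, -99.0], [-55.0, -125.0], [-44.0, -87.0], [-129.0, -62.0]]
```

```bash
python3 - <<'E'
from h import *
im=cv2.imread('pics/t2.png'); cv2.imwrite('pics/t2c.png',cv2.resize(im[115:275,225:425],(750,600),interpolation=cv2.INTER_CUBIC))
E
```

```text
(no output)
```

View pics/t2c.png

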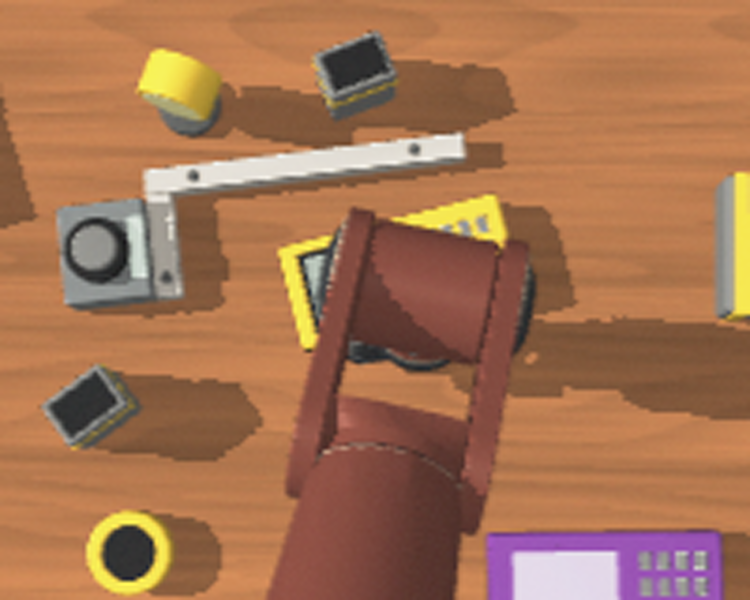

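The controller follows the hand squarely (end edge at crop (281,247)-(305,350)); bystanders are untouched. I'll continue to the bar.

Call:
jog_arm([
  [0.0065, -0.002, 0, 1.1],
  [0.013, -0.004, 0, 2.2],
  [0.0195, -0.0055, 0, 3.3],
  [0.026, -0.0075, 0, 4.4],
  [0.032, -0.009, 0, 5.5],
])

```text
time: 3.12
tool_pos: [0.5678, -0.0088, 0.0108]
tool_rot: [0.0, 0.996, 0.087, -0.001]
contact_force: [-4.5, -1.3, 2.6]
gripper_width: 0.998
```

Call:
jog_arm([
  [0.004, -0.002, 0, 0.5],
  [0.008, -0.003, 0, 1.0],
  [0.011, -0.004, 0, 1.5],
  [0.013, -0.005, 0, 1.9],
  [0.0145, -0.005, 0, 1.9],
])

```text
time: 3.53
tool_pos: [0.5813, -0.0012, 0.0106]
tool_rot: [-0.0, 0.997, 0.071, -0.001]
contact_force: [-9.3, -1.3, 5.5]
gripper_width: 0.999
```

```bash
python3 - <<'E'
from h import *
st(); im=grab('top','t3.png'); ctrl(im,cams.get_calibration('top'))
E
```

```text
t 3.53 tcp [581.3  -1.2  10.6] stop [ -97.2 -167.3] yaw rel 0.0006 F [-9.3 -1.3  5.5]
[262, 128, 22, 19, 247] [ 86.5 -19.4] [64.7 40.6] 57.5 [[52.0, -36.0], [86.0, -58.0], [121.0, -3.0], [87.0, 19.0]]
```

Call:
jog_arm([
  [0.0015, 0, 0, 0],
  [0.003, 0, 0, 0],
  [0.003, 0, 0, 0],
  [-0.005, 0, 0, 0],
  [-0.03, 0, 0, 0],
])

```text
time: 4.0
tool_pos: [0.555, -0.0056, 0.012]
tool_rot: [0.0, 0.997, 0.071, 0.003]
contact_force: [-0.1, -0.1, 0.9]
gripper_width: 0.997
```

Call:
jog_arm([
  [-0.02, 0, -0.03, 0],
  [-0.02, 0.01, -0.07, 0],
  [-0.02, 0.04, -0.11, 0],
  [-0.02, 0.08, -0.13, 7],
  [-0.02, 0.11, -0.13, 14],
], fingers=0.4)

```text
time: 4.42
tool_pos: [0.5513, -0.1185, 0.1471]
tool_rot: [0.001, 0.999, -0.053, 0.006]
contact_force: [1.4, -0.6, -0.2]
gripper_width: 0.399
```

```bash
python3 - <<'E'
from h import *
st(); im=grab('top','t4.png'); ctrl(im,cams.get_calibration('top'))
print(manip.state()['joint_pos'][5]); cv2.imwrite('pics/t4c.png',cv2.resize(im[115:275,225:425],(750,600),interpolation=cv2.INTER_CUBIC)[:,:,::-1])
c=cams.get_calibration('top');print(stop(ray(c,[[430,180]],.045)))
E
```

```text
t 4.42 tcp [ 551.3 -118.5  147.1] stop [-143.4 -279.2] yaw rel -0.2467 F [ 1.4 -0.6 -0.2]
[262, 128, 22, 19, 247] [ 86.5 -19.4] [64.7 40.6] 57.5 [[52.0, -36.0], [86.0, -58.0], [121.0, -3.0], [87.0, 19.0]]
[295, 156, 61, 35, 882] [ -45.1 -163.7] [178.9  87.4] 89.8 [[-89.0, -253.0], [-2.0, -253.0], [-1.0, -74.0], [-89.0, -74.0]]
1.3335050485519053
[[-105.16315627 -465.50745531]]
```

View pics/t4c.png

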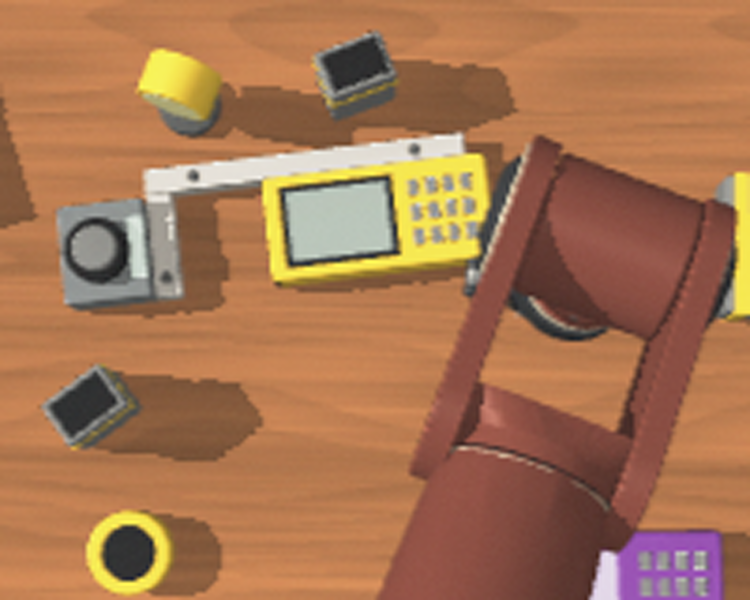

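The controller is now flush along the long bar (measured yaw 0.0, centre (-44,-164) in the stop frame), so it needs +74 mm along the bar. I'm turning the hand 90° and going to its -y end.

Call:
jog_arm([
  [0.02, -0.003, 0, 7],
  [0.04, -0.006, 0, 14],
  [0.06, -0.009, 0, 21],
  [0.08, -0.012, 0, 28],
  [0.095, -0.014, 0, 34],
])

```text
time: 4.88
tool_pos: [0.6454, -0.1128, 0.1405]
tool_rot: [-0.001, 0.939, -0.343, 0.001]
contact_force: [-0.4, -0.8, 0.1]
gripper_width: 0.397
```

Call:
jog_arm([
  [0, 0, 0, 7],
  [0, 0, 0, 14],
  [0, 0, 0, 21],
  [0, 0, 0.01, 28],
  [0, 0, 0.03, 34],
])

```text
time: 5.3
tool_pos: [0.6464, -0.1133, 0.1136]
tool_rot: [-0.002, 0.798, -0.603, 0.004]
contact_force: [0.0, -0.7, 0.3]
gripper_width: 0.403
```

Call:
jog_arm([
  [0, 0, 0, 5],
  [0, 0, 0, 7.9],
  [0, 0, 0, 7.9],
])

```text
time: 5.55
tool_pos: [0.6437, -0.1126, 0.1098]
tool_rot: [-0.0, 0.756, -0.654, -0.0]
contact_force: [-0.1, 0.0, -0.2]
gripper_width: 0.395
```

```bash
python3 - <<'E'
from h import *
st(); print(manip.state()['joint_pos'].round(2))
E
```

```text
t 5.55 tcp [ 643.7 -112.6  109.8] stop [ -51.1 -286.4] yaw rel -1.5683 F [-0.1  0.  -0.2]
[-0.29  0.22  1.64  0.    1.28  2.71]
```

Call:
jog_arm([
  [0, -0.003, 0.03, 0],
  [0, -0.003, 0.06, 0],
  [0, -0.003, 0.085, 0],
  [0, -0.003, 0.097, 0],
  [-0.006, -0.003, 0.097, 0],
])

```text
time: 5.97
tool_pos: [0.6434, -0.1064, 0.0099]
tool_rot: [0.001, 0.756, -0.654, -0.003]
contact_force: [0.3, 0.1, -0.4]
gripper_width: 0.402
```

Call:
jog_arm([
  [-0.008, 0, 0, 0],
  [-0.016, 0, 0, 0],
  [-0.024, 0, 0, 0],
  [-0.032, 0, 0, 0],
  [-0.04, 0, 0, 0],
])

```text
time: 6.38
tool_pos: [0.6416, -0.067, 0.016]
tool_rot: [-0.001, 0.756, -0.654, 0.002]
contact_force: [0.7, -4.6, 3.8]
gripper_width: 0.398
```

Call:
jog_arm([
  [-0.007, 0, 0, 0],
  [-0.014, 0, 0, 0],
  [-0.021, 0, 0, 0],
  [-0.028, 0, 0, 0],
  [-0.034, 0, 0, 0],
])

```text
time: 6.8
tool_pos: [0.6351, -0.0328, 0.0138]
tool_rot: [-0.0, 0.756, -0.654, 0.0]
contact_force: [0.8, -3.8, 2.1]
gripper_width: 0.403
```

```bash
python3 - <<'E'
from h import *
st(); im=grab('top','t5.png'); ctrl(im,cams.get_calibration('top'))
E
```

```text
t 6.8 tcp [635.1 -32.8  13.8] stop [ -48.3 -206.1] yaw rel -1.5681 F [ 0.8 -3.8  2.1]
[262, 128, 22, 19, 247] [ 86.5 -19.4] [64.7 40.6] 57.5 [[52.0, -36.0], [86.0, -58.0], [121.0, -3.0], [87.0, 19.0]]
[275, 161, 39, 33, 382] [-46.8 -71.8] [ 87.7 118.1] 0.1 [[-91.0, -13.0], [-91.0, -131.0], [-3.0, -131.0], [-3.0, -13.0]]
```

Call:
jog_arm([
  [-0.004, 0, 0, 0],
  [-0.007, 0, 0, 0],
  [-0.009, 0, 0, 0],
  [-0.011, 0, 0, 0],
  [-0.013, 0, 0, 0],
])

```text
time: 7.27
tool_pos: [0.633, -0.0205, 0.0134]
tool_rot: [0.0, 0.756, -0.654, -0.0]
contact_force: [1.1, -3.6, 1.6]
gripper_width: 0.399
```

Call:
jog_arm([
  [-0.001, 0, 0, 0],
  [-0.002, 0, 0, 0],
  [-0.003, 0, 0, 0],
  [-0.003, 0, 0, 0],
])

```text
time: 7.6
tool_pos: [0.6327, -0.02, 0.0134]
tool_rot: [0.002, 0.756, -0.654, 0.001]
contact_force: [0.9, -11.2, 0.4]
gripper_width: 0.399
```

```bash
python3 - <<'E'
from h import *
st(); im=grab('top','t6.png'); ctrl(im,cams.get_calibration('top'))
E
```

```text
t 7.6 tcp [632.7 -20.   13.4] stop [ -48.9 -193.1] yaw rel -1.5683 F [  0.9 -11.2   0.4]
[262, 128, 22, 19, 247] [ 86.5 -19.4] [64.7 40.6] 57.5 [[52.0, -36.0], [86.0, -58.0], [121.0, -3.0], [87.0, 19.0]]
[270, 162, 38, 33, 352] [-47.1 -55.9] [112.8  88. ] 89.7 [[-91.0, -112.0], [-3.0, -113.0], [-3.0, 0.0], [-91.0, 1.0]]
```

Contact with the short bar (11 N). The long-bar gap reads maybe 2 mm, so I'm backing off and giving a second square push in x.

Call:
jog_arm([
  [0.01, 0, 0, 0],
  [0.03, 0, 0, 0],
  [0.03, 0, -0.04, 0],
  [0.03, 0, -0.08, 0],
  [0.03, 0, -0.11, -7],
])

```text
time: 8.07
tool_pos: [0.6372, -0.047, 0.1254]
tool_rot: [-0.001, 0.795, -0.606, -0.001]
contact_force: [1.1, -1.3, 1.2]
gripper_width: 0.403
```

```bash
python3 - <<'E'
from h import *
st(); im=grab('top','t7.png'); ctrl(im,cams.get_calibration('top'))
E
```

```text
t 8.07 tcp [637.2 -47.  125.4] stop [ -48.3 -220.5] yaw rel -1.4447 F [ 1.1 -1.3  1.2]
[262, 128, 22, 19, 246] [ 86.9 -18.9] [63.4 40.6] 57.5 [[53.0, -35.0], [87.0, -57.0], [121.0, -3.0], [87.0, 19.0]]
[270, 161, 46, 34, 529] [-47.1 -68.2] [137.   88.1] 89.9 [[-91.0, -137.0], [-3.0, -137.0], [-3.0, 0.0], [-91.0, 0.0]]
```

Call:
jog_arm([
  [-0.028, 0.016, 0, -7],
  [-0.056, 0.032, 0, -14],
  [-0.084, 0.048, 0, -21],
  [-0.112, 0.064, 0, -28],
  [-0.141, 0.08, 0, -34],
], fingers=1)

```text
time: 8.53
tool_pos: [0.5211, 0.0691, 0.1228]
tool_rot: [-0.001, 0.938, -0.346, -0.001]
contact_force: [1.0, 0.1, -0.9]
gripper_width: 1.0
```

Call:
jog_arm([
  [0, 0, 0, -7],
  [0, 0, 0, -14],
  [0, 0, 0, -21],
  [0, 0, 0, -28],
  [0, 0, 0, -34],
])

```text
time: 8.95
tool_pos: [0.5221, 0.0685, 0.1229]
tool_rot: [-0.001, 0.998, -0.056, -0.001]
contact_force: [0.4, -0.2, 0.1]
gripper_width: 1.004
```

Call:
jog_arm([
  [0, 0, 0, -7],
  [0, 0, 0, -14],
  [0, 0, 0, -14.8],
  [0, 0, 0, -14.8],
])

```text
time: 9.28
tool_pos: [0.5224, 0.0681, 0.1231]
tool_rot: [-0.001, 0.998, 0.069, -0.001]
contact_force: [0.0, 0.7, 0.3]
gripper_width: 1.0
```

```bash
python3 - <<'E'
from h import *
st()
E
```

```text
t 9.28 tcp [522.4  68.1 123.1] stop [-145.7  -90.4] yaw rel -0.0034 F [0.  0.7 0.3]
```

Call:
jog_arm([
  [0, 0, 0.04, 0],
  [0, 0, 0.08, 0],
  [0, 0, 0.105, 0],
  [0, 0, 0.113, 0],
  [0.01, 0, 0.113, 0],
])

```text
time: 9.7
tool_pos: [0.5289, 0.0693, 0.0072]
tool_rot: [-0.001, 0.998, 0.069, -0.004]
contact_force: [-0.9, -0.4, -0.7]
gripper_width: 1.003
```

Call:
jog_arm([
  [0.012, 0, 0, 0],
  [0.022, 0, 0, 0],
  [0.028, 0, 0, 0],
  [0.033, 0, 0, 0],
  [0.037, 0, 0, 0],
])

```text
time: 10.12
tool_pos: [0.5702, 0.0743, 0.0118]
tool_rot: [0.0, 0.998, 0.07, -0.0]
contact_force: [-4.4, -1.1, 2.6]
gripper_width: 0.997
```

Call:
jog_arm([
  [0.0015, 0, 0, 0],
  [0.003, 0, 0, 0],
  [0.004, 0, 0, 0],
  [0.005, 0, 0, 0],
])

```text
time: 10.45
tool_pos: [0.571, 0.0746, 0.0101]
tool_rot: [0.0, 0.998, 0.07, -0.004]
contact_force: [-15.0, -1.6, 10.8]
gripper_width: 1.0
```

```bash
python3 - <<'E'
from h import *
st()
E
```

```text
t 10.45 tcp [571.   74.6  10.1] stop [-96.7 -90.8] yaw rel -0.002 F [-15.   -1.6  10.8]
```

Call:
jog_arm([
  [-0.008, 0, 0, 0],
  [-0.035, 0, 0, 0],
  [-0.05, 0, -0.03, 0],
  [-0.05, 0, -0.07, 0],
  [-0.05, 0, -0.11, 0],
])

```text
time: 10.87
tool_pos: [0.5223, 0.068, 0.12]
tool_rot: [-0.0, 0.998, 0.07, -0.002]
contact_force: [1.4, -0.2, 0.2]
gripper_width: 1.001
```

Call:
jog_arm([
  [-0.01, -0.02, -0.03, 0],
  [-0.01, -0.04, -0.06, 0],
  [-0.01, -0.06, -0.09, 0],
  [-0.01, -0.06, -0.11, 0],
  [-0.01, -0.06, -0.11, 0],
], fingers=0)

```text
time: 11.28
tool_pos: [0.5091, 0.1272, 0.2372]
tool_rot: [-0.0, 0.997, 0.071, 0.006]
contact_force: [-0.3, 0.3, 0.7]
gripper_width: 0.301
```

```bash
python3 - <<'E'
from h import *
st(); im=grab('top','t8.png'); ctrl(im,cams.get_calibration('top'))
cw=cams.get_calibration('wrist'); w=grab('wrist','w8.png'); print(cw['cam_to_world'][:3,3]); ctrl(w,cw)
a=cv2.resize(im[115:275,225:385],(400,400),interpolation=cv2.INTER_CUBIC); b=cv2.resize(w,(400,250)); 
o=np.zeros((400,800,3),np.uint8);o[:,:400]=a;o[:250,400:]=b; cv2.imwrite('pics/c8.png',o[:,:,::-1])
E
```

```text
t 11.28 tcp [509.1 127.2 237.2] stop [-150.5  -29.9] yaw rel 0.0009 F [-0.3  0.3  0.7]
[262, 128, 22, 19, 247] [ 86.5 -19.4] [64.7 40.6] 57.5 [[52.0, -36.0], [86.0, -58.0], [121.0, -3.0], [87.0, 19.0]]
[270, 159, 62, 33, 747] [-44.6 -89.1] [179.   87.3] 89.7 [[-89.0, -178.0], [-1.0, -179.0], [-0.0, 0.0], [-88.0, 1.0]]
[0.57825596 0.13627766 0.37749706]
[293, 10, 201, 100, 9038] [-42.8 -91.7] [177.8  83.3] 89.8 [[-85.0, -180.0], [-2.0, -181.0], [-1.0, -3.0], [-84.0, -3.0]]
```

View pics/c8.png

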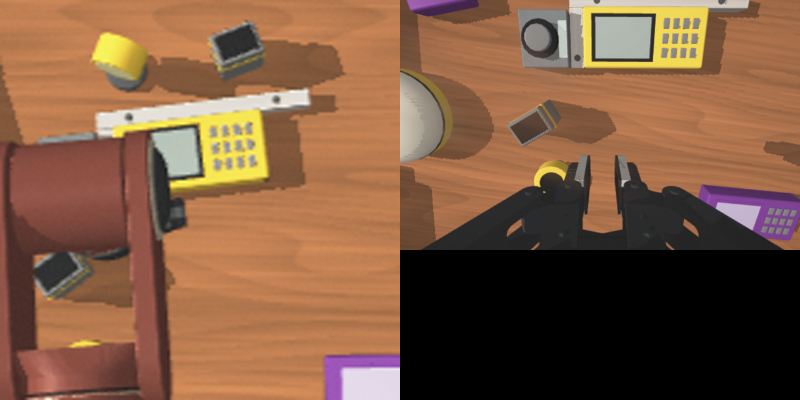

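The wrist view shows the controller seated against both bars, with the reader button at full-frame (224,61). I'll enlarge the corner and locate the button.

```bash
python3 - <<'E'
from h import *
w=cv2.imread('pics/w8.png'); c=cams.get_calibration('wrist')
cv2.imwrite('pics/w8c.png',cv2.resize(w[0:120,180:340],(800,600),interpolation=cv2.INTER_CUBIC))
g=cv2.medianBlur(cv2.cvtColor(w,cv2.COLOR_BGR2GRAY),3)[20:110,180:275]
h=cv2.HoughCircles(g,cv2.HOUGH_GRADIENT,1,20,param1=100,param2=12,minRadius=12,maxRadius=34)
if h is not None:
  for x,y,r in h[0][:4]:
    p=ray(c,[[x+180,y+20],[x+180+r,y+20]],.062); print((x+180,y+20,r),p[0].round(4),stop(p[0]).round(1),'R mm',1000*np.linalg.norm(p[1]-p[0]))
E
```

```text
(np.float32(224.5), np.float32(63.5), np.float32(28.8)) [0.5972 0.2222 0.062 ] [-49.9  51.7] R mm 24.080163770211332
```

View pics/w8c.png

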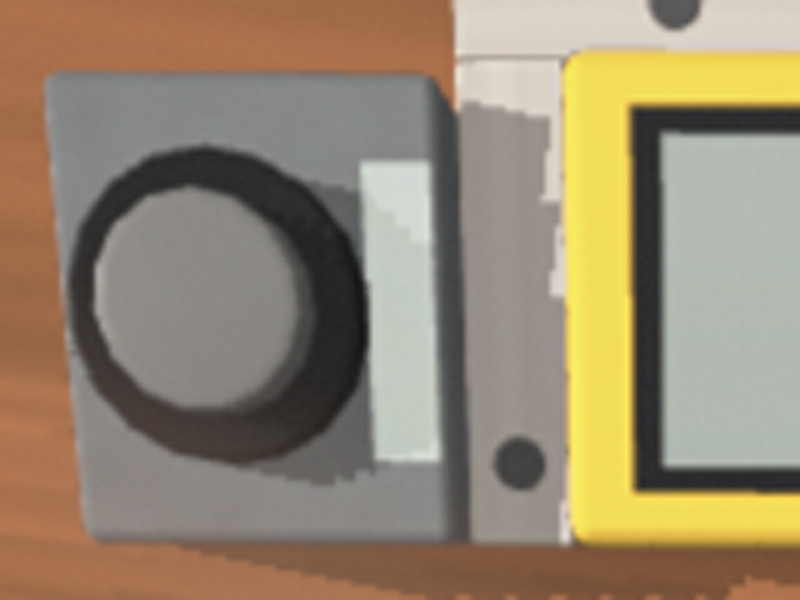

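The corner is tight on both bars. The button cap centre is at full-frame (219.6,59.4), i.e. stop frame ≈(-46,57), which agrees with the nominal (-45,60). I'm moving over it with the fingers shut.

Call:
jog_arm([
  [0.025, -0.021, 0, 0],
  [0.05, -0.042, 0, 0],
  [0.075, -0.063, 0, 0],
  [0.1, -0.084, 0, 0],
  [0.105, -0.088, 0, 0],
], fingers=0)

```text
time: 11.8
tool_pos: [0.5991, 0.2297, 0.2268]
tool_rot: [-0.0, 0.997, 0.071, -0.002]
contact_force: [-1.5, -1.1, 0.3]
gripper_width: 0.0
```

Call:
jog_arm([
  [0, 0, 0.035, 0],
  [0, 0, 0.07, 0],
  [0, 0, 0.105, 0],
  [0, 0, 0.135, 0],
  [0, 0, 0.155, 0],
])

```text
time: 12.22
tool_pos: [0.5943, 0.226, 0.069]
tool_rot: [0.001, 0.998, 0.07, -0.004]
contact_force: [-0.1, -0.7, -0.1]
gripper_width: -0.001
```

Call:
jog_arm([
  [0, 0, 0, 0],
  [0, 0, 0.002, 0],
])

```text
time: 12.38
tool_pos: [0.5963, 0.2267, 0.0711]
tool_rot: [0.0, 0.998, 0.07, -0.002]
contact_force: [-0.1, 1.3, 0.3]
gripper_width: -0.0
```

```bash
python3 - <<'E'
from h import *
st(); print(manip.state()['gripper_width'])
E
```

```text
t 12.38 tcp [596.3 226.7  71.1] stop [-50.2  56.2] yaw rel -0.0017 F [-0.1  1.3  0.3]
-0.00039427763565014077
```

Call:
jog_arm([
  [0.004, -0.002, 0, 0],
  [0.004, -0.002, 0.004, 0],
  [0.004, -0.002, 0.008, 0],
  [0.004, -0.002, 0.011, 0],
  [0.004, -0.002, 0.013, 0],
])

```text
time: 12.8
tool_pos: [0.6023, 0.2305, 0.0612]
tool_rot: [-0.0, 0.998, 0.07, 0.001]
contact_force: [1.0, -0.0, 2.0]
gripper_width: -0.001
```

Call:
jog_arm([
  [0, 0, 0.002, 0],
  [0, 0, 0.003, 0],
  [0, 0, 0.004, 0],
  [0, 0, 0.004, 0],
])

```text
time: 13.13
tool_pos: [0.6023, 0.2305, 0.0573]
tool_rot: [-0.0, 0.998, 0.07, 0.0]
contact_force: [-0.3, -0.8, 3.7]
gripper_width: 0.002
```

Call:
jog_arm([
  [0, 0, 0.0015, 0],
  [0, 0, 0.003, 0],
  [0, 0, 0.004, 0],
  [0, 0, 0.004, 0],
])

```text
time: 13.47
tool_pos: [0.6024, 0.2305, 0.0558]
tool_rot: [0.0, 0.998, 0.07, 0.0]
contact_force: [-7.9, -2.4, 16.9]
gripper_width: 0.0
```

Fully bottomed: z 55.8 mm, 17 N and above the 5 N needed. I'm holding briefly, then lifting straight off and away.

Call:
jog_arm([
  [0, 0, 0, 0],
  [0, 0, 0, 0],
  [0, 0, -0.01, 0],
  [0, 0, -0.03, 0],
  [0, 0, -0.07, 0],
])

```text
time: 13.88
tool_pos: [0.5976, 0.2292, 0.1167]
tool_rot: [0.001, 0.998, 0.07, -0.006]
contact_force: [0.5, 0.2, -0.3]
gripper_width: 0.003
```

Call:
jog_arm([
  [0, 0, -0.04, 0],
  [0, 0, -0.08, 0],
  [0, 0, -0.12, 0],
  [-0.03, 0, -0.13, 0],
  [-0.06, 0.02, -0.13, 0],
])

```text
time: 14.3
tool_pos: [0.547, 0.2044, 0.2581]
tool_rot: [-0.001, 0.997, 0.072, 0.004]
contact_force: [-0.1, -0.9, -0.4]
gripper_width: 0.001
```

Call:
jog_arm([
  [-0.03, 0.02, 0, 0],
  [-0.06, 0.04, 0, 0],
  [-0.06, 0.04, 0, 0],
  [-0.06, 0.04, 0, 0],
])

```text
time: 14.63
tool_pos: [0.4902, 0.1534, 0.2518]
tool_rot: [-0.0, 0.998, 0.07, -0.0]
contact_force: [0.1, -0.8, 0.5]
gripper_width: -0.001
```

```bash
python3 - <<'E'
from h import *
st(); cw=cams.get_calibration('wrist'); w=grab('wrist','w9.png'); ctrl(w,cw)
im=grab('top','t9.png'); ctrl(im,cams.get_calibration('top')); s=grab('scene','s9.png')
a=cv2.imread('pics/top0.png'); print('change', end=' ')
o=np.zeros((600,800,3),np.uint8); o[:250,:400]=cv2.resize(w,(400,250)); o[:250,400:]=cv2.resize(s,(400,250)); o[250:,:560]=cv2.resize(im,(560,350)); cv2.imwrite('pics/c9.png',o[:,:,::-1])
E
```

```text
t 14.63 tcp [490.2 153.4 251.8] stop [-165.6   -1.4] yaw rel -0.0022 F [ 0.1 -0.8  0.5]
[325, 0, 194, 93, 7919] [-44.7 -91.9] [177.3  80.2] 89.9 [[-85.0, -180.0], [-5.0, -181.0], [-4.0, -3.0], [-85.0, -3.0]]
[262, 128, 22, 19, 246] [ 86.9 -18.9] [63.4 40.6] 57.5 [[53.0, -35.0], [87.0, -57.0], [121.0, -3.0], [87.0, 19.0]]
[270, 159, 62, 35, 901] [-44.5 -88.9] [179.3  87.3] 89.7 [[-89.0, -178.0], [-1.0, -179.0], [-0.0, 1.0], [-88.0, 1.0]]
change
```

View pics/c9.png

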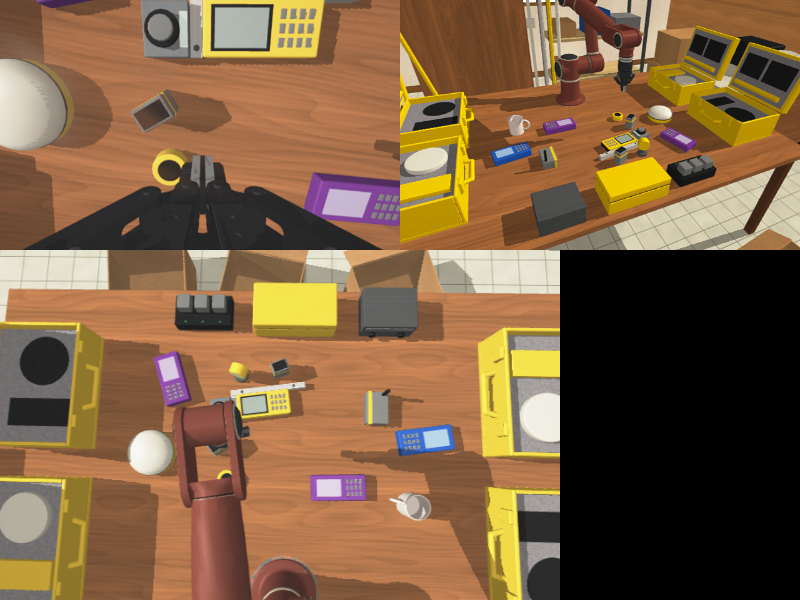

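The controller is seated (yaw about 0, same pose as before the press), the button is free, the bystanders look unmoved, and the hand is clear. Handing in.

```bash
python3 -c "
from plant import manip
print(manip.job_done())"
```

```text
the job is handed in; nothing more can be done
None
```

The controller is home in the corner of the stop, the reader button was pressed after that, and the job is handed in. I used about 15 s of the 58 s allowed.

**What I did:**
- I pushed the yellow controller's long side against the long bar with the two open fingers, turning it square on the way.
- I then pushed its end along to the short bar, which gave 11 N of resistance.
- A second push against the long bar, reaching 15 N, made sure it was flush. I never gripped or lifted it.
- Last, I pressed the button with the fingers shut, then lifted the hand clear.

**Last checks:**
- **Controller:** the top camera put its centre at (-44.5, -89) mm in the stop's frame, turned by about 0.3°; home is (-42.5, -90). The reading did not change from before to after the button press, and an enlarged wrist view from before the press showed no gap at either bar.
- **Button:** the fingertips stopped at a height of 55.8 mm with 17 N, which matches the 6 mm of travel from 62 mm. I did not read the button's travel directly.
- **Bystanders:** all looked unmoved in the final pictures, but only by eye, except the prism, which I measured and which had not shifted. In the final top view the arm hid most of the tape case and battery_b; the wrist view showed both in place.

**Where measurements disagreed:** the top and wrist cameras differed by about 3 mm on the controller's position along the bar. In the last wrist picture the controller was cut off at the frame edge, so that reading is less reliable. I relied on the contact forces for the final seating.

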